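# Load a label roll into the printer's roll feeder

## Robot

A 6-joint arm with a two-finger parallel gripper is mounted at the origin on the work surface. World frame = base frame: x ahead of the robot, y to its left, z up, the work surface at z = 0. Lengths are in m, angles in rad, forces in N, time in s.
With the tool pointing down it reaches from about 0.25 to 0.775 m from the base axis. Payload 4 kg.
Tool frame: the origin (TCP) lies between the finger pads; the fingertips stand 14 mm ahead of it and the grasp point (between the pads) lies 5 mm behind it; z points along the fingers, y is the line along which they close (so a half turn about z gives the same grasp; the last joint's range is limited). The gripper opens to 94 mm and grips with 3 to 60 N. Pads are 16 mm wide; open, the fingers measure 119 mm over their backs; the gripper's body (75 mm by 177 mm) begins 78 mm behind the grasp point.
Start: joints at [1.057, 0.087, 1.371, -0, 1.684, -0.103], TCP at [0.22, 0.504, 0.22] pointing down, gripper open.
Joint ranges: [-3.1, 3.1], [-0.76, 2.03], [0.27, 2.55], [-1.08, 4.22], [0.17, 2.65], [-2.57, 2.57]. Speed limits (rad/s): [2.79, 2.79, 3.14, 3.14, 3.14, 3.14].

## Interface

Orientations are given as [roll, pitch, yaw] about the fixed x, y, z axes, in that order (R = Rz(yaw) Ry(pitch) Rx(roll)).
In Python, from bench import robot, snapshot gives the robot as it stands.
- The arm moves only by the tool carry_out, never from a script. Its argument "motion" is text: rows parted by semicolons, each of 4 numbers parted by spaces: the shift along the tool's x, y, z each as a share of 0.15 m, from -1 to 1, then the turn about the tool's z as a share of 180 degrees, from -1 to 1. A call has exactly 8 rows; each row is the pose to reach, as a shift and turn from the pose commanded when the call began, along the tool's axes at that moment, turning the shorter way round; what a row does not reach only later rows make up. A row lasts 1/10 s, in which the tool goes at most 50 mm and 8.59 degrees, less where a joint would pass 70% of its speed; a pose out of reach is approached as far as the arm can. A call with a number of a shift or a turn outside -1 to 1 is refused whole. A call with a gripper value outside its range is refused whole. "grip" is the opening, from -1 (shut) to 1 (fully open), set as the call begins (left out, the last holds). The fingers move at their own pace and stop on an object; the grip force is fixed at half the most. Time passes only in rows, so rows that repeat a pose let the fingers close, or fill a call up. It gives the time, the measured TCP pose, the force, the opening and the grip force at its end, in the units of the state.
- robot.get_obs(): the state, without advancing time (a new reading comes with each control period).
- snapshot(name): name is "scene" or "top"; returns a dict with "image" (420x560x3 uint8, red, green, blue), "fx", "fy", "cx", "cy" (pixels), "pose" (4x4, takes a point from camera to world coordinates). Camera axes: x right, y up, looking along -z (the intrinsics and any distortion apply to the point x, -y, -z); pixel columns grow to the right and rows downward; lengths in m; the calibration is good to about 2 mm. A picture is of the moment at which its call begins. There is no depth.
- robot.close_job(): hands the job in; it is judged then, once.
The state is a dict: "time": time; "joint_positions": joint angles; "qvel": joint speeds; "joint_torque": joint torques, N m; "tool_pos": TCP position; "ee_rot": TCP orientation; "wrist_force": force on the tool from outside, world axes, zero at the start; "wrist_torque": the same for the moment, N m; "width": finger opening in m; "finger_force": force on a finger pad.
Only numpy, scipy, OpenCV 4.12 (cv2) and the standard library are available. Lean on these libraries where they do the work, as an engineer would, in place of code of your own. Each camera call takes 0.05 s, during which the arm holds its last target. There are 200 camera calls.

## Task

Load the fresh label roll for the label printer: with your fingertips nudge the roll up the sloped gutter of the feeder, over the first roller, until it drops into the roller cradle against the back stop and does not roll back down. Then fold the green wire bail down until its bar rests on the roll, and take your hand away. Do not pick the roll up: it stays on the gutter all the way. Leave the other things on the desk where they are.

Things in the scene. Friction and masses are not known exactly. Their poses are not given: they have to be found in the camera images.
- feeder: Grey sheet-metal label-roll feeder fixed to the desk, a white label printer docked at its upper end. Origin on the desk surface under the gutter's middle line; +x points level, uphill along the gutter, +y across it, +z up. All x and heights given below are mm in this frame. Its base plate runs from x = -155 to 265, 130 wide, 4 thick.
- gutter_low (a point): Low end of the gutter's aluminium floor: x = -140, height 12. From here the floor slopes up 8 degrees. It is 112 wide between low side walls (y = +-56, 3 thick) that stand 29 over the floor. At this end a lip 4 thick crosses the gutter (x = -144 to -140, top at height 24). Axes as the feeder's.
- gutter_top (a point): Top end of the gutter's floor: x = 45, height 38. Just beyond is the cradle: two free-turning black rollers across the gutter, 16 diameter, at x = 50 and x = 106, axes at height 35. The first stands about 4 proud of the floor (a small hump). Cheeks 3 thick outside y = +-56 flank the cradle from x = 25 to 125, tops at height 95.
- stop_top (a point): Top edge, middle, of the upright back stop plate behind the cradle: x = 118 to 122, height 95.
- printer_top (a point): Centre of the white label printer's top, height 85; the printer spans x = 169 to 254, y = +-95. Nothing on it is to be operated.
- label_roll: Smooth white label roll, loose, 76 mm diameter, 104 mm long, about 0.35 kg (varies), lying across the gutter. Origin at its centre; its own y is its axis, its x and z turn as it rolls. It starts at the gutter's low end against the lip, centre at about x = -116, height 54 in the feeder frame, and rolls back there if let go on the slope.
- cradle (a point): Where the roll's centre is when it sits in the cradle on both rollers: x = 78, height 71 (the roll then has about 2 mm to the back stop). Going over the first roller its centre rises to height 81 at x = 50, then drops in. Axes as the feeder's.
- bail (a joint): Angle (rad) of the bail, a U-shaped wire with a green sleeve. 0 = upright, positive = folded towards the gutter's low end, negative = leaning back over the printer; travel -0.35 to 1.75, start -0.33 to 0. Stays where left (friction, about 1 N at the bar). Resting on a seated roll it reads about 1.30; with no roll there it goes past 1.5 and bars the way in.
- bail_hinge (a point): Middle of the bail's hinge line, which runs across the feeder (along its y): x = 120, height 92. The arms stand outside the cheeks, at y = +-64.
- bail_bar (a point): Middle of the bail's green cross bar, 62 mm from the hinge line (7 mm diameter, sleeve 100 mm long across the gutter). At the start it stands about 150 mm over the desk, above and a little behind the back stop; resting on a seated roll it is at x = 60, height 109, on the roll's upper low-end side. Turns with the bail.
- spare_roll: Bystander: another white label roll standing on end beside the gutter, 76 mm diameter, 104 mm high; origin at the centre of its underside. To be left alone.
- packing_tape: Bystander: roll of amber packing tape lying flat beside the gutter, 90 mm diameter, 48 mm high; origin at the centre of its underside. To be left alone.
- mug: Bystander: blue mug, 82 mm diameter, 95 mm high; origin at the centre of its underside. To be left alone.
- pen_pot: Bystander: dark pot with pens, 76 mm diameter, 100 mm high (pens to 170 mm); origin at the centre of its underside. To be left alone.
- stapler: Bystander: red and black stapler, 140 x 34 x 54 mm; origin at the centre of its underside. To be left alone.
- carton: Bystander: small cardboard carton, 120 x 90 x 70 mm; origin at the centre of its underside. To be left alone.
- glue_stick: Bystander: orange glue stick standing upright, 31 mm diameter, 95 mm high; origin at the centre of its underside. To be left alone.
Mind the look-alikes: they are no part of the job. What is shaped like the label_roll but pink or red is not meant.

How it is judged:
By the outcome, as a careful person would: the job done as asked, in the order asked, and still so for the second after the job is handed in, with the robot touching nothing.
It also fails if it takes over 54 s, if anything falls off the work surface, if the arm or the gripper's body presses on something with over 40 N, if the wrist force passes 120 N, or if a joint passes its speed limit or range.

## Working session

There is one attempt and no reset: what is moved stays moved. The work goes in short steps, Python scripts to look and compute and a tool call to move; the robot and the scene stay as the last step left them, time stands still between calls to the robot, and variables do not carry over. Pictures are saved under pics/ and viewed, at most 10 in all, crops included, and the job is handed in when it is done.

Besides the shell and the picture viewer there is one more tool, called after "Request:" as name(argument=value, ...) on one line, values as JSON. carry_out: Moves the arm, as the interface text tells. Shift numbers are shares of 0.15 m and turn numbers shares of 180 degrees, none past 1 either way. Its arguments: {"type":"object","properties":{"motion":{"type":"string"},"grip":{"type":"number"}},"required":["motion"]}

```bash
mkdir -p pics
python3 - <<'E'
from bench import robot, snapshot
import cv2,json,numpy as np
for n in("scene","top"):
    s=snapshot(n); cv2.imwrite(f"pics/{n}0.png",s["image"][:,:,::-1])
    np.savez(f"{n}0.npz",**s)
    print(n,s["fx"],s["fy"],s["cx"],s["cy"],[k for k in s]);print(np.round(s["pose"],3).tolist())
o=robot.get_obs();print({k:np.round(v,3).tolist() for k,v in o.items()})
E
```

```text
scene 417.8285892602413 417.8285892602413 285.8644446648458 208.92237837979172 ['image', 'fx', 'fy', 'cx', 'cy', 'pose']
[[-0.623, -0.638, 0.452, 0.956], [0.782, -0.501, 0.371, 0.264], [-0.01, 0.585, 0.811, 0.9], [0.0, 0.0, 0.0, 1.0]]
top 509.9783762583361 509.9783762583361 279.79076722925606 208.32328686605666 ['image', 'fx', 'fy', 'cx', 'cy', 'pose']
[[-0.161, 0.962, -0.22, 0.274], [-0.987, -0.158, 0.029, -0.085], [-0.007, 0.222, 0.975, 1.32], [0.0, 0.0, 0.0, 1.0]]
{'time': 0.1, 'joint_positions': [1.057, 0.088, 1.372, -0.0, 1.684, -0.103], 'qvel': [0.0, -0.002, -0.004, 0.002, -0.001, 0.0], 'joint_torque': [0.003, -34.125, -30.33, 0.072, 0.03, -0.0], 'tool_pos': [0.219, 0.504, 0.218], 'ee_rot': [-3.14, -0.0, 2.731], 'wrist_force': [0.42, -1.277, 0.088], 'wrist_torque': [-0.012, 0.019, 0.01], 'finger_force': 0.0, 'width': 0.094}
```

View pics/scene0.png

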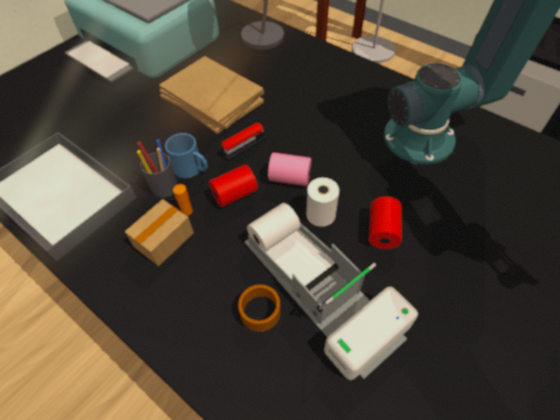

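View pics/top0.png

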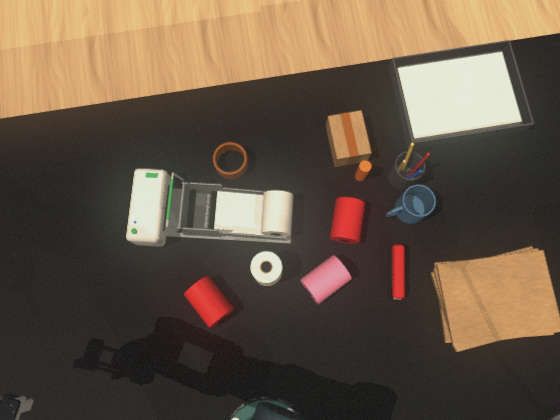

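```bash
cat > h.py <<'E'
import numpy as np,cv2
def cast(s,uv,z):
    uv=np.atleast_2d(uv).astype(float)
    d=np.c_[(uv[:,0]-s["cx"])/s["fx"],-(uv[:,1]-s["cy"])/s["fy"],-np.ones(len(uv))]@s["pose"][:3,:3].T
    o=s["pose"][:3,3]; return o+d*((z-o[2])/d[:,2])[:,None]
def proj(s,P):
    q=(np.atleast_2d(P)-s["pose"][:3,3])@s["pose"][:3,:3]
    return np.c_[s["cx"]+s["fx"]*q[:,0]/-q[:,2],s["cy"]-s["fy"]*q[:,1]/-q[:,2]]
def green(s):
    h=cv2.cvtColor(s["image"],cv2.COLOR_RGB2HSV)
    m=cv2.inRange(h,(45,120,50),(85,255,255))
    n,l,st,c=cv2.connectedComponentsWithStats(m)
    return l,st,c
E
python3 - <<'E'
from h import *
for n in("top","scene"):
    s=dict(np.load(n+"0.npz"))
    l,st,c=green(s)
    for i in range(1,len(st)):
        if st[i,4]>15:
            r=cv2.minAreaRect(np.argwhere(l==i)[:,::-1].astype(np.float32)); print(n,"green",st[i].tolist(),np.round(cv2.boxPoints(r),1).tolist())
    h=cv2.cvtColor(s["image"],cv2.COLOR_RGB2HSV)
    m=cv2.inRange(h,(0,0,150),(179,70,255))
    k=cv2.findContours(m,cv2.RETR_EXTERNAL,cv2.CHAIN_APPROX_NONE)[0]
    for q in k:
        if cv2.contourArea(q)>600:
            b=cv2.boxPoints(cv2.minAreaRect(q)); c=b.mean(0); print(n,"white",cv2.contourArea(q),np.round(b,1).tolist(),[np.round(cast(s,c,z)[0],3).tolist() for z in(.054,.085)])
    x,y=(120,140) if n=="top" else (230,190)
    cv2.imwrite(f"pics/{n}1.png",cv2.resize(s["image"][y:y+120 if n=="top" else y+200,x:x+200],None,fx=4 if n=="top" else 3,fy=4 if n=="top" else 3,interpolation=2)[:,:,::-1])
E
```

```text
top green [147, 173, 10, 4, 33] [[147.0, 173.0], [156.0, 173.0], [156.0, 176.0], [147.0, 176.0]]
top green [167, 179, 6, 40, 46] [[166.8000030517578, 218.0], [171.10000610351562, 178.89999389648438], [172.39999389648438, 179.0], [168.10000610351562, 218.10000610351562]]
top white 760.0 [[250.0, 251.0], [281.0, 251.0], [281.0, 282.0], [250.0, 282.0]] [[0.419, -0.064, 0.054], [0.415, -0.065, 0.085]]
top white 3002.5 [[213.1999969482422, 232.1999969482422], [216.6999969482422, 185.5], [292.1000061035156, 191.10000610351562], [288.6000061035156, 237.8000030517578]] [[0.562, -0.053, 0.054], [0.555, -0.054, 0.085]]
top white 2245.5 [[125.19999694824219, 239.8000030517578], [134.3000030517578, 166.39999389648438], [166.8000030517578, 170.5], [157.60000610351562, 243.8000030517578]] [[0.623, 0.213, 0.054], [0.614, 0.206, 0.085]]
top white 7665.0 [[397.20001220703125, 67.19999694824219], [510.0, 49.400001525878906], [521.4000244140625, 121.4000015258789], [408.6000061035156, 139.1999969482422]] [[0.79, -0.647, 0.054], [0.778, -0.633, 0.085]]
scene green [333, 267, 38, 31, 185] [[331.0, 293.29
[... 1038 characters left out ...]
 252.5]] [[0.803, -0.629, 0.054], [0.809, -0.596, 0.085]]
scene white 1026.5 [[66.69999694824219, 54.20000076293945], [78.5, 34.099998474121094], [128.10000610351562, 63.20000076293945], [116.19999694824219, 83.4000015258789]] [[0.388, -1.017, 0.054], [0.408, -0.97, 0.085]]
scene white 2794.0 [[383.0, 0.0], [491.0, 0.0], [491.0, 43.0], [383.0, 43.0]] [[-0.52, -0.214, 0.054], [-0.466, -0.196, 0.085]]
scene white 1576.5 [[66.0999984741211, 38.29999923706055], [67.0, -0.699999988079071], [188.0, 2.0], [187.10000610351562, 41.0]] [[0.171, -1.128, 0.054], [0.2, -1.077, 0.085]]
scene white 3462.5 [[-0.0, 0.0], [67.0, 0.0], [67.0, 73.0], [0.0, 73.0]] [[0.447, -1.311, 0.054], [0.465, -1.253, 0.085]]
```

View pics/top1.png

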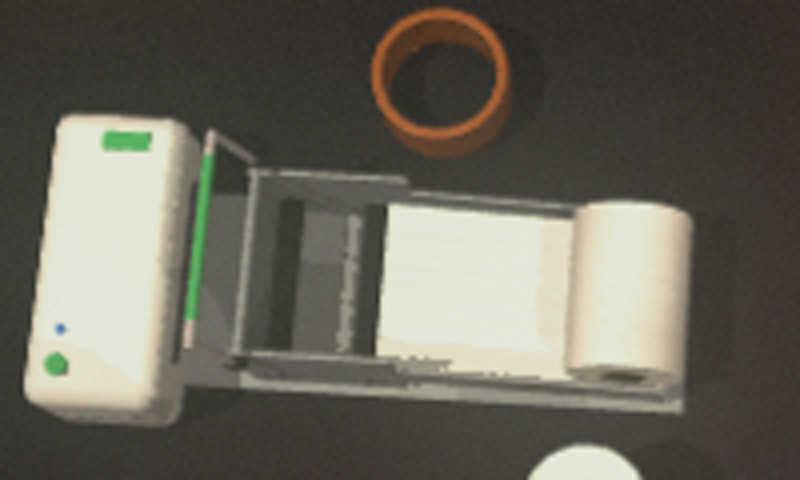

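Run:
```python
from h import *
from scipy.optimize import least_squares
s=dict(np.load("top0.npz"));t=dict(np.load("scene0.npz"))
P=np.array([[120,-56,95],[120,56,95],[25,-58,95],[120,-64,92],[120,64,92],[-155,65,4],[45,-56,38],[45,56,38]])/1e3
C=np.array([[255,170],[240,354],[408,178],[253,160],[235,364],[684,411],[388,204],[378,357]])
uv=C/4+[119.6,139.6]
def T(p,P):
    c,si=np.cos(p[2]),np.sin(p[2]);return P@np.array([[c,-si,0],[si,c,0],[0,0,1]]).T+[p[0],p[1],0]
f=lambda p:(proj(s,T(p,P))-uv).ravel()
r=least_squares(f,[.58,0,1.6],loss="soft_l1");p=r.x
print(p,np.round(r.fun.reshape(-1,2),1).tolist())
Q=np.array([[-116,0,54],[212,0,85],[78,0,71]])/1e3
print(T(p,Q),proj(s,T(p,Q)),proj(t,T(p,Q)))
# bail angle and printer from white in top
for a in np.arange(-.36,.05,.06):
    B=T(p,np.array([[120-62*np.sin(a),y,92+62*np.cos(a)] for y in(-50,50)])/1e3); print(round(a,2),proj(s,B).round(1).tolist(),proj(t,B).round(1).tolist())
np.save("p.npy",p)
for n,d in dict(spare=(266,267),tape=(231,160)).items(): print(n,cast(s,d,.1 if n=="spare" else .03))
```

```text
[ 5.73342644e-01 -2.53864062e-04  1.35757086e+00] [[0.1, 0.7], [-0.4, -1.2], [-0.1, -0.2], [1.1, 0.5], [0.7, -0.3], [0.2, -0.3], [-0.3, -0.5], [-1.3, 3.7]]
[[ 0.54879549 -0.11362686  0.054     ]
 [ 0.61820469  0.20694507  0.085     ]
 [ 0.58984849  0.0759797   0.071     ]] [[276.90384443 212.88722532]
 [145.37773125 203.75504022]
 [199.79976894 207.64625628]] [[272.00203008 227.73064996]
 [372.73469859 325.08421605]
 [326.83179709 281.03595263]]
-0.36 [[169.7, 178.6], [165.5, 219.6]] [[333.0, 301.4], [369.8, 271.4]]
-0.3 [[171.1, 178.5], [166.8, 219.5]] [[331.8, 299.8], [368.6, 269.9]]
-0.24 [[172.5, 178.5], [168.3, 219.5]] [[330.6, 298.2], [367.4, 268.4]]
-0.18 [[173.9, 178.4], [169.7, 219.5]] [[329.3, 296.7], [366.1, 267.0]]
-0.12 [[175.4, 178.4], [171.3, 219.6]] [[328.0, 295.2], [364.9, 265.6]]
-0.06 [[176.9, 178.5], [172.8, 219.6]] [[326.7, 293.7], [363.6, 264.2]]
0.0 [[178.5, 178.5], [174.4, 219.7]] [[325.4, 292.3], [362.2, 262.9]]
spare [[ 0.41230612 -0.06574291  0.1       ]]
tape [[ 0.71549127 -0.01688225  0.03      ]]
```

View pics/scene1.png

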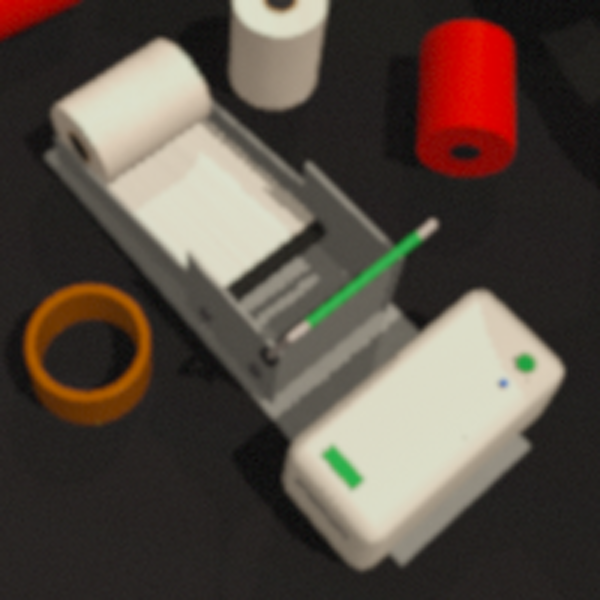

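Request:
carry_out(motion="-0.25 -0.22 0 0.05; -0.5 -0.44 0 0.1; -0.75 -0.66 0 0.15; -1 -0.88 0 0.2; -1 -0.88 0 0.24; -1 -0.88 0 0.28; -1 -0.88 0 0.32; -1 -0.88 0 0.36", grip=0.06)

```text
time: 0.9
tool_pos: [0.3044, 0.3229, 0.219]
ee_rot: [-3.141, 0.001, 1.594]
wrist_force: [-0.6, 0.1, 1.3]
width: 0.0499
finger_force: 0.0
```

```bash
cat > go.py <<'E'
# usage: go.py X H  (feeder mm of fingertip) -> needed shift shares and turn
import sys; from h import *; from bench import robot
p=np.load("p.npy"); o=robot.get_obs(); yaw=o["ee_rot"][2]
c,s=np.cos(p[2]),np.sin(p[2]); F=np.array([[c,-s],[s,c]])
q=np.array(o["tool_pos"]); now=F.T@(q[:2]-p[:2])
print("t",o["time"],"feeder TCP mm",(now*1e3).round(1),"tip h",round(q[2]*1e3-14,1),"yaw",round(yaw,3),"rp",np.round(o["ee_rot"][:2],3),"F",np.round(F.T@o["wrist_force"][:2],1),round(o["wrist_force"][2],1),"w",round(o["width"],3))
if len(sys.argv)>2:
    X,H=float(sys.argv[1])/1e3,float(sys.argv[2])/1e3
    d=F@[X,0]+p[:2]-q[:2]
    tx=[np.cos(yaw),np.sin(yaw)];ty=[np.sin(yaw),-np.cos(yaw)]
    print("shares",np.round([d@tx/.15,d@ty/.15,-(H+.014-q[2])/.15,np.degrees(yaw-p[2])/180],3))
E
python3 go.py -180 150
```

```text
t 0.9 feeder TCP mm [258.9 331.2] tip h 205.0 yaw 1.594 rp [-3.141e+00  1.000e-03] F [-0.1  0.6] 1.3 w 0.05
shares [-3.362  1.462  0.367  0.075]
```

Request:
carry_out(motion="-0.25 0.2 0 0.03; -0.5 0.4 0 0.05; -0.75 0.6 0 0.075; -1 0.75 0 0.075; -1 0.75 0 0.075; -1 0.75 0 0.075; -1 0.75 0 0.075; -1 0.75 0 0.075")

```text
time: 1.7
tool_pos: [0.4205, 0.1778, 0.2195]
ee_rot: [-3.141, -0.0, 1.367]
wrist_force: [0.8, 1.1, -0.9]
width: 0.05
finger_force: 0.0
```

Request:
carry_out(motion="-0.25 0.25 0 0; -0.5 0.5 0 0; -0.75 0.75 0 0; -1 0.9 0 0; -1 1 0 0; -1 1 0 0; -1 1 0 0; -1 1 0 0")

```text
time: 2.5
tool_pos: [0.5366, 0.0008, 0.2197]
ee_rot: [-3.141, -0.0, 1.367]
wrist_force: [0.6, 0.3, 0.5]
width: 0.0499
finger_force: 0.0
```

```bash
python3 go.py -180 150
```

```text
t 2.5 feeder TCP mm [-6.8 36.1] tip h 205.7 yaw 1.367 rp [-3.141 -0.   ] F [ 0.4 -0.5] 0.5 w 0.05
shares [-1.157  0.23   0.371  0.003]
```

Request:
carry_out(motion="-0.25 0.05 0 0; -0.5 0.1 0 0; -0.75 0.15 0 0; -0.95 0.2 0 0; -1 0.23 0 0; -1 0.23 0 0; -1 0.23 0 0; -1 0.23 0 0")

```text
time: 3.3
tool_pos: [0.5404, -0.153, 0.2197]
ee_rot: [3.142, -0.001, 1.367]
wrist_force: [-0.2, -0.4, -0.5]
width: 0.05
finger_force: 0.0
```

```bash
python3 go.py -180 44
```

```text
t 3.3 feeder TCP mm [-1.563e+02 -1.000e-01] tip h 205.7 yaw 1.367 rp [ 3.142e+00 -1.000e-03] F [-0.5  0.1] -0.5 w 0.05
shares [-0.158 -0.002  1.078  0.003]
```

Request:
carry_out(motion="-0.16 0 0.1 0; -0.16 0 0.35 0; -0.16 0 0.6 0; -0.16 0 0.8 0; -0.16 0 0.95 0; -0.16 0 1 0; -0.16 0 1 0; -0.16 0 1 0")

```text
time: 4.1
tool_pos: [0.5364, -0.1781, 0.071]
ee_rot: [3.139, 0.0, 1.365]
wrist_force: [-0.1, -0.3, 0.8]
width: 0.05
finger_force: 0.0
```

```bash
python3 go.py -170 43
python3 - <<'E'
from h import *; from bench import snapshot
s=snapshot("scene"); np.savez("s2.npz",**s)
cv2.imwrite("pics/s2.png",cv2.resize(s["image"][170:370,220:440],None,fx=3,fy=3)[:,:,::-1])
E
```

```text
t 4.1 feeder TCP mm [-181.6   -1.5] tip h 57.0 yaw 1.365 rp [3.139 0.   ] F [-0.3 -0. ] 0.8 w 0.05
shares [ 0.078 -0.01   0.094  0.002]
```

View pics/s2.png

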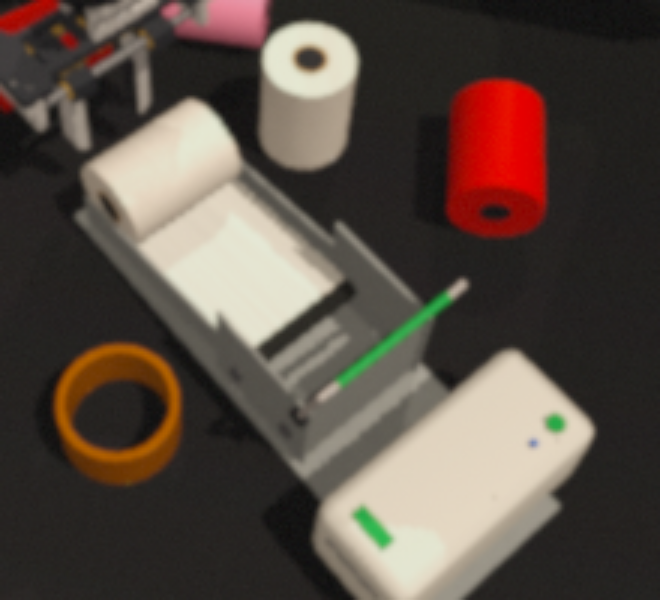

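Request:
carry_out(motion="0 -0.01 0.09 0; 0.06 -0.01 0.095 0; 0.12 -0.01 0.095 0; 0.18 -0.01 0.09 0; 0.25 -0.01 0.08 0; 0.32 -0.01 0.07 0; 0.39 -0.01 0.06 0; 0.46 -0.01 0.05 0")

```text
time: 4.95
tool_pos: [0.5483, -0.1095, 0.0623]
ee_rot: [3.141, 0.0, 1.364]
wrist_force: [-0.9, -3.6, 2.6]
width: 0.05
finger_force: 1.7
```

```bash
python3 go.py -12 63
```

```text
t 4.95 feeder TCP mm [-112.1    1.3] tip h 48.3 yaw 1.364 rp [3.141 0.   ] F [-3.7  0.1] 2.6 w 0.05
shares [ 0.667  0.013 -0.098  0.002]
```

Request:
carry_out(motion="0.07 0 -0.01 0; 0.14 0 -0.02 0; 0.21 0 -0.03 0; 0.28 0 -0.04 0; 0.35 0 -0.05 0; 0.42 0 -0.06 0; 0.49 0 -0.07 0; 0.56 0 -0.08 0")

```text
time: 5.75
tool_pos: [0.5654, -0.0274, 0.0741]
ee_rot: [-3.141, -0.0, 1.364]
wrist_force: [-1.3, -3.2, 2.7]
width: 0.0498
finger_force: 1.8
```

```bash
python3 go.py 0 65
python3 - <<'E'
from h import *; from bench import snapshot
s=snapshot("scene")
cv2.imwrite("pics/s3.png",cv2.resize(s["image"][170:370,220:440],None,fx=3,fy=3)[:,:,::-1])
E
```

```text
t 5.75 feeder TCP mm [-28.2   2. ] tip h 60.1 yaw 1.364 rp [-3.141 -0.   ] F [-3.4  0.6] 2.7 w 0.05
shares [ 0.188  0.015 -0.033  0.002]
```

View pics/s3.png

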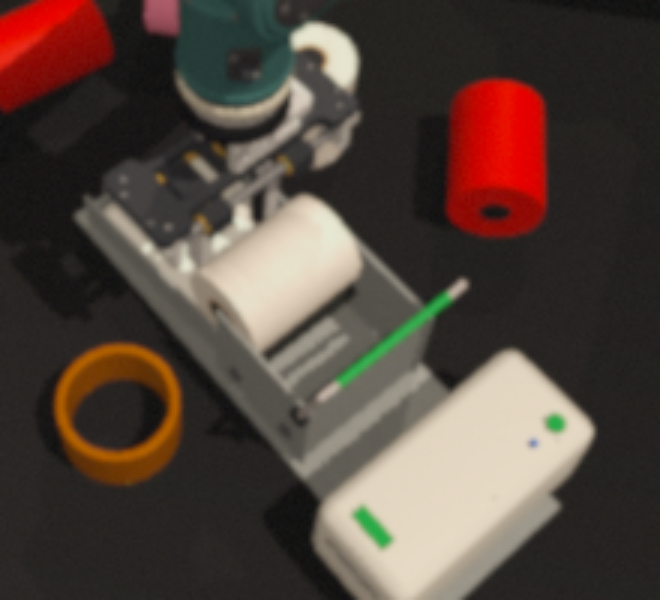

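Request:
carry_out(motion="0.05 0.01 -0.01 0; 0.1 0.015 -0.02 0; 0.15 0.015 -0.03 0; 0.2 0.015 -0.04 0; 0.24 0.015 -0.045 0; 0.28 0.015 -0.045 0; 0.32 0.015 -0.045 0; 0.36 0.015 -0.045 0")

```text
time: 6.6
tool_pos: [0.5787, 0.0248, 0.0807]
ee_rot: [3.142, -0.0, 1.364]
wrist_force: [-0.3, 0.5, -0.8]
width: 0.0499
finger_force: 0.0
```

```bash
python3 go.py 29 68
```

```text
t 6.6 feeder TCP mm [25.6  0.1] tip h 66.7 yaw 1.364 rp [ 3.142 -0.   ] F [0.4 0.4] -0.8 w 0.05
shares [ 0.023  0.001 -0.009  0.002]
```

Request:
carry_out(motion="-0.1 0 0 0; -0.2 0 0 0; -0.2 0 -0.25 0; -0.2 0 -0.5 0; -0.2 0 -0.75 0; -0.2 0 -0.9 0; -0.2 0 -0.9 0; -0.2 0 -0.9 0", grip=-1)

```text
time: 7.4
tool_pos: [0.5721, -0.0064, 0.2152]
ee_rot: [-3.142, 0.0, 1.363]
wrist_force: [0.2, 0.0, -0.3]
width: 0.0004
finger_force: 0.0
```

```bash
python3 go.py 158 190
python3 - <<'E'
from h import *; from bench import snapshot
a=snapshot("scene")["image"][190:370,240:440]; b=snapshot("top")["image"][130:270,110:310]
cv2.imwrite("pics/s4.png",cv2.resize(np.vstack([a,b]),None,fx=1.85,fy=1.85,interpolation=2)[:,:,::-1])
E
```

```text
t 7.4 feeder TCP mm [-6.2 -0.1] tip h 201.2 yaw 1.363 rp [-3.142  0.   ] F [ 0.1 -0.2] -0.3 w 0.0
shares [1.095 0.005 0.075 0.002]
```

View pics/s4.png

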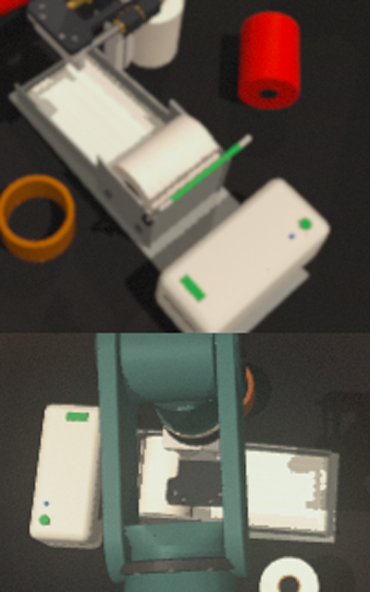

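Request:
carry_out(motion="0.25 0 0 0; 0.5 0 0 0; 0.75 0 0 0; 0.95 0 0 0; 1 0 0 0; 1 0 0 0; 1 0 0 0; 1 0 0 0")

```text
time: 8.3
tool_pos: [0.603, 0.1401, 0.2154]
ee_rot: [-3.141, 0.001, 1.362]
wrist_force: [-0.6, 0.9, -0.6]
width: 0.0002
finger_force: 0.0
```

Request:
carry_out(motion="0.07 0 0 0; 0.13 0 0 0; 0.13 0 0.1 0; 0.13 0 0.2 0; 0.13 0 0.3 0; 0.13 0 0.4 0; 0.13 0 0.43 0; 0.13 0 0.43 0")

```text
time: 9.1
tool_pos: [0.6064, 0.1604, 0.1494]
ee_rot: [-3.139, 0.001, 1.364]
wrist_force: [0.9, 0.1, 0.6]
width: 0.0006
finger_force: 0.0
```

```bash
python3 go.py 128 135
python3 - <<'E'
from h import *; from bench import snapshot
s=snapshot("scene")
cv2.imwrite("pics/s5.png",cv2.resize(s["image"][170:370,220:440],None,fx=3,fy=3)[:,:,::-1])
E
```

```text
t 9.1 feeder TCP mm [164.    1.7] tip h 135.4 yaw 1.364 rp [-3.139e+00  1.000e-03] F [ 0.2 -0.8] 0.6 w 0.001
shares [-0.24   0.01   0.003  0.002]
```

View pics/s5.png

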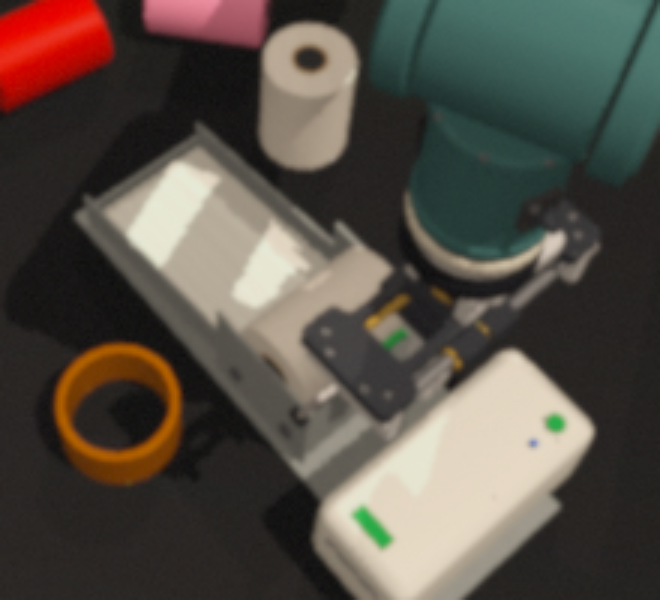

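Request:
carry_out(motion="-0.07 0 0 0; -0.14 0 0 0; -0.21 0.005 0 0; -0.28 0.01 0 0; -0.34 0.01 0 0; -0.4 0.01 0 0; -0.45 0.01 0.01 0; -0.49 0.01 0.03 0")

```text
time: 9.95
tool_pos: [0.5935, 0.0879, 0.1466]
ee_rot: [3.141, -0.001, 1.364]
wrist_force: [0.8, 2.4, -0.7]
width: 0.0006
finger_force: 0.9
```

```bash
python3 go.py 76 116
```

```text
t 9.95 feeder TCP mm [90.5 -1.1] tip h 132.6 yaw 1.364 rp [ 3.141e+00 -1.000e-03] F [ 2.5 -0.3] -0.7 w 0.001
shares [-0.096 -0.008  0.111  0.002]
```

Request:
carry_out(motion="-0.03 0 0.02 0; -0.05 0 0.04 0; -0.07 0 0.06 0; -0.085 0 0.08 0; -0.1 0 0.1 0; -0.1 0 0.1 0; -0.1 0 0.1 0; -0.1 0 0.1 0")

```text
time: 10.75
tool_pos: [0.5904, 0.0745, 0.1312]
ee_rot: [-3.141, -0.001, 1.365]
wrist_force: [1.0, 5.0, -4.0]
width: 0.0005
finger_force: 2.5
```

```bash
python3 go.py 60 135
python3 - <<'E'
from h import *; from bench import snapshot
p=np.load("p.npy")
s=snapshot("scene"); l,st,c=green(s); print([(st[i].tolist(),c[i].round(1).tolist()) for i in range(1,len(st)) if st[i,4]>8])
cs,si=np.cos(p[2]),np.sin(p[2])
for a in np.arange(.7,1.4,.1):
    x,h=.120-.062*np.sin(a),.092+.062*np.cos(a); print(round(a,2),[proj(s,[p[0]+cs*x-si*y,p[1]+si*x+cs*y,h]).round(0).tolist() for y in(-.05,0,.05)])
E
```

```text
t 10.75 feeder TCP mm [76.6 -0.8] tip h 117.2 yaw 1.365 rp [-3.141e+00 -1.000e-03] F [5.1 0.1] -4.0 w 0.0
shares [-0.111 -0.006 -0.119  0.002]
[([403, 309, 5, 4, 16], [404.8, 310.6]), ([339, 340, 11, 12, 52], [343.9, 345.4])]
0.7 [[[311.0, 281.0]], [[330.0, 267.0]], [[348.0, 253.0]]]
0.8 [[[310.0, 280.0]], [[328.0, 266.0]], [[346.0, 253.0]]]
0.9 [[[308.0, 280.0]], [[327.0, 266.0]], [[344.0, 253.0]]]
1.0 [[[307.0, 280.0]], [[325.0, 266.0]], [[343.0, 253.0]]]
1.1 [[[306.0, 280.0]], [[324.0, 266.0]], [[342.0, 253.0]]]
1.2 [[[305.0, 280.0]], [[323.0, 267.0]], [[340.0, 253.0]]]
1.3 [[[305.0, 281.0]], [[322.0, 267.0]], [[340.0, 254.0]]]
```

Request:
carry_out(motion="0.04 0 0 0; 0.04 0 -0.1 0; 0.0 0 -0.18 0; -0.07 0 -0.18 0; -0.11 0 -0.16 0; -0.11 0 -0.12 0; -0.11 0 -0.08 0; -0.11 0 -0.06 0")

```text
time: 11.6
tool_pos: [0.5862, 0.0575, 0.1388]
ee_rot: [-3.139, 0.001, 1.364]
wrist_force: [-0.7, -0.1, 2.3]
width: 0.0005
finger_force: 0.3
```

```bash
python3 go.py 59 113
```

```text
t 11.6 feeder TCP mm [59.2 -0.3] tip h 124.8 yaw 1.364 rp [-3.139e+00  1.000e-03] F [-0.2  0.7] 2.3 w 0.001
shares [-0.001 -0.002  0.079  0.002]
```

Touching the bar from above (2.3 N). Press down gently to 113.

Request:
carry_out(motion="0 0 0.01 0; 0 0 0.02 0; 0 0 0.03 0; 0 0 0.04 0; 0 0 0.05 0; 0 0 0.06 0; 0 0 0.07 0; 0 0 0.07 0")

```text
time: 12.4
tool_pos: [0.587, 0.0577, 0.1299]
ee_rot: [-3.141, -0.0, 1.364]
wrist_force: [0.2, -0.5, 0.5]
width: 0.0004
finger_force: 0.0
```

```bash
python3 go.py 59 112
```

```text
t 12.4 feeder TCP mm [59.5 -1.1] tip h 115.9 yaw 1.364 rp [-3.141 -0.   ] F [-0.4 -0.3] 0.5 w 0.0
shares [-0.003 -0.007  0.026  0.002]
```

Request:
carry_out(motion="0 0 0.005 0; 0 0 0.01 0; 0 0 0.015 0; 0 0 0.02 0; 0 0 0.025 0; 0 0 0.03 0; 0 0 0.03 0; 0 0 0.03 0")

```text
time: 13.2
tool_pos: [0.5872, 0.0576, 0.1262]
ee_rot: [3.141, -0.0, 1.364]
wrist_force: [-0.9, -1.0, 2.7]
width: 0.0003
finger_force: 1.5
```

```bash
python3 go.py 59 110
```

```text
t 13.2 feeder TCP mm [59.5 -1.3] tip h 112.2 yaw 1.364 rp [ 3.141 -0.   ] F [-1.2  0.7] 2.7 w 0.0
shares [-0.003 -0.009  0.015  0.002]
```

Continue a little until force rises, showing the bar bears on the roll.

Request:
carry_out(motion="0 0 0.005 0; 0 0 0.01 0; 0 0 0.015 0; 0 0 0.02 0; 0 0 0.02 0; 0 0 0.02 0; 0 0 0.02 0; 0 0 0.02 0")

```text
time: 14.0
tool_pos: [0.5873, 0.0575, 0.1257]
ee_rot: [3.14, -0.0, 1.364]
wrist_force: [-5.2, -1.6, 11.1]
width: 0.0
finger_force: 5.7
```

```bash
python3 go.py 59 108
```

```text
t 14.0 feeder TCP mm [59.4 -1.4] tip h 111.7 yaw 1.364 rp [ 3.14 -0.  ] F [-2.7  4.8] 11.1 w 0.0
shares [-0.003 -0.01   0.025  0.002]
```

Request:
carry_out(motion="0 0 -0.05 0; 0 0 -0.2 0; 0 0 -0.4 0; 0 0 -0.6 0; -0.2 0 -0.7 0; -0.5 0 -0.7 0; -0.8 0 -0.7 0; -1 0 -0.7 0")

```text
time: 14.8
tool_pos: [0.5558, -0.0914, 0.2273]
ee_rot: [-3.142, 0.0, 1.363]
wrist_force: [0.3, -0.0, -0.7]
width: 0.0006
finger_force: 0.0
```

Request:
carry_out(motion="-0.2 0 0 0; -0.4 0 0 0; -0.6 0 0 0; -0.8 0 0 0; -0.8 0 0 0; -0.8 0 0 0; -0.8 0 0 0; -0.8 0 0 0")

```text
time: 15.6
tool_pos: [0.5321, -0.2055, 0.2276]
ee_rot: [3.142, -0.001, 1.366]
wrist_force: [-0.1, 0.4, -0.5]
width: 0.0006
finger_force: 0.0
```

```bash
python3 go.py
python3 - <<'E'
from h import *; from bench import snapshot
S=snapshot("scene");T=snapshot("top")
for s in(S,T):
    l,st,c=green(s); print([(st[i].tolist(),c[i].round(1).tolist()) for i in range(1,len(st)) if st[i,4]>8])
p=np.load("p.npy");cs,si=np.cos(p[2]),np.sin(p[2])
for a in(1.1,1.2,1.3,1.4):
    x,h=.120-.062*np.sin(a),.092+.062*np.cos(a);P=[p[0]+cs*x,p[1]+si*x,h];print(a,proj(S,P).round(1),proj(T,P).round(1))
a=S["image"][190:370,240:440]; b=T["image"][130:270,110:310]
cv2.imwrite("pics/s6.png",cv2.resize(np.vstack([a,b]),None,fx=1.85,fy=1.85,interpolation=2)[:,:,::-1])
E
```

```text
t 15.6 feeder TCP mm [-209.3   -3.1] tip h 213.6 yaw 1.366 rp [ 3.142e+00 -1.000e-03] F [0.4 0.1] -0.5 w 0.001
[([307, 254, 34, 26, 67], [323.0, 266.7]), ([403, 309, 5, 4, 16], [404.8, 310.6]), ([339, 340, 11, 12, 52], [343.9, 345.4])]
[([147, 173, 10, 4, 29], [151.4, 174.3])]
1.1 [[324.2 266.1]] [[202.  203.4]]
1.2 [[323.2 266.6]] [[203.4 204. ]]
1.3 [[322.4 267.3]] [[204.6 204.6]]
1.4 [[321.8 268.2]] [[205.5 205.2]]
```

View pics/s6.png

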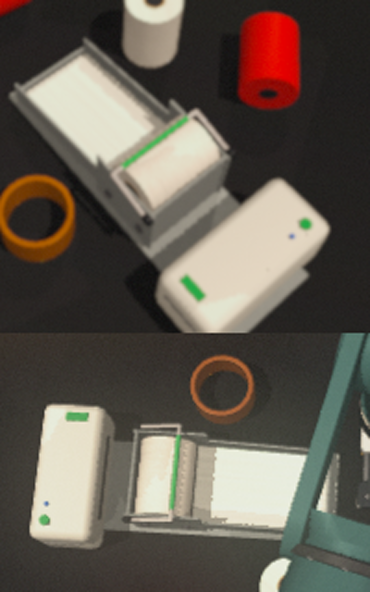

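```bash
python3 -c "
from bench import robot
print(robot.close_job())"
```

```text
the job is handed in; nothing more can be done
None
```

The label roll sits in the cradle against the back stop with the green bail folded down onto it. The hand is clear, nothing else on the desk was touched, and the job was handed in at about 16 s; no verdict came back.

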